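# Hold a damper cover down on its spring while the screws go in

### The arm

A 6-joint arm with a two-finger parallel gripper is mounted at the origin on the work surface. World frame = base frame: x ahead of the robot, y to its left, z up, the work surface at z = 0. Lengths are in m, angles in degrees, forces in N, time in s.
With the tool pointing down it reaches from about 0.35 to 0.975 m from the base axis. Payload 17.4 kg.
Tool frame: the origin (TCP) lies midway between the tips of the shut fingers; the grasp point (between the pads) lies 19 mm behind it (robot.hold_point_z is the distance from the TCP to the grasp point, in m); z points along the fingers, x is the direction in which the jaws open and shut, and the axes are right-handed (so a half turn about z gives the same grasp; the last joint's range is limited). The gripper opens to 85 mm and grips with 20 to 120 N. Pads are 22 mm wide; open, the fingers measure 114 mm over their backs; the gripper's body (76 mm by 85 mm) begins 54 mm behind the grasp point. The pads swing forward as they close: fully open they stand 13 mm farther back than shut.
Start: joints at [-71.608, 6.646, 82.598, -0, 90.757, -2.166], TCP at [0.237, -0.632, 0.231] pointing down, gripper open.
Joint ranges: [-162.19, 162.19], [-47.58, 125.68], [4.15, 143.07], [-65.23, 245.23], [0.69, 171.88], [-170.13, 170.13]. Speed limits (degrees/s): [108.29, 108.29, 127.2, 180, 180, 180].

### API

Orientations are given as a 3x3 rotation matrix whose columns are the frame's x, y, z axes.
In Python, from plant import robot gives the robot as it stands.
- The arm moves only by the tool play_rows, never from a script. Its arguments are lists of equal length, an entry for each row: "dr": the turn, a rotation vector about the tool's x, y, z in rad, a list of three; "xyz": the shift along the tool's x, y, z in cm, a list of three; "grip": the opening in per cent of the stroke, from 0 (shut) to 100 (fully open). A call has 1 to 12 rows; each row is the pose to reach, as a shift and turn from the pose commanded when the call began, along the tool's axes at that moment; what a row does not reach only later rows make up. A row lasts 1/10 s, in which the tool goes at most 50 mm and 8.59 degrees, less where a joint would pass 70% of its speed; a pose out of reach is approached as far as the arm can. A call with a gripper value outside its range is refused whole. The fingers move at their own pace and stop on an object; "grip_force" is the grip in N (left out, the last holds). Time passes only in rows, so rows that repeat a pose let the fingers close. It gives the time, the measured TCP pose, the force and the opening at its end, in the units of the state.
- robot.get_state(): the state, without advancing time (a new reading comes with each control period).
- robot.camera(name): name is "scene" or "top" or "wrist"; returns a dict with "color" (384x512x3 uint8, blue, green, red), "range_z" (384x512 float32, m along the optical axis (not along the pixel's ray), 0 where there is no reading), "mtx" (3x3 intrinsics, pixels), "R" (3x3) and "t" (3): a world point X has camera coordinates R X + t; the wrist camera has in their place "mount" (4x4, takes a point from camera to tool coordinates, whose origin is the TCP and whose axes are the tool frame's). Camera axes: x right, y down, z forward; pixel columns grow to the right and rows downward; lengths in m; the calibration is good to about 2 mm. A picture is of the moment at which its call begins: read the wrist's pose just before it.
- robot.close_job(): hands the job in, once; it reports no verdict.
Trained networks look in a picture, given as the dict that the camera call returned (one of the last four; its "shot" number tells which), for a name from the list of things; names that differ only in an ending like _2 or _b are one class to them, and where a whole thing is asked for, a point or a joint stands for the part that bears it (a point fixed in the world has none). Each returns a list of dicts, best first, with "p" (0 to 1); they miss things now and then, are a little off and sometimes report something else, mostly with a low value. They report only what shows in the picture. A call takes as long as a camera call. They do not tell look-alikes from the thing itself.
- robot.regions_of(thing, picture): "mask" (384x512 bool, what is visible of it).
- robot.mark_of(thing, picture): "position" ([x, y, z] in m, in world coordinates, good to about 4 mm: a listed point, or the origin of a listed thing).
The state is a dict: "t": time; "joints": joint angles; "dq": joint speeds; "effort": joint torques, N m; "tcp_pos": TCP position; "tcp_rot": TCP orientation; "ft_force": force on the tool from outside, world axes, zero at the start; "moment": the same for the moment, N m; "gripper_width": finger opening in m.
Only numpy, scipy, OpenCV 4.12 (cv2) and the standard library are available. Lean on these libraries where they do the work, as an engineer would, in place of code of your own. Each camera call takes 0.05 s, during which the arm holds its last target. There are 200 camera calls.

### The job

Set the loose aluminium cover onto the sprung cup in the black damper housing, level, with its spigot in the cup and its two screw ears over the housing's two ears (either way round). Then press it down with a steady force of about 12 N on the cup, so that the yellow band has just sunk into the housing, never driving the spring down to its stop, and hold it so for 3 seconds; finish while still holding it down, so that a mechanic can put in the screws. Leave the bottle, wrench, bin and reel alone.

Things in the scene. Friction and masses are not known exactly. Their poses are not given: they have to be found in the camera images.
- housing: Fixed upright black damper housing: tube, 92 mm outer, 72 mm inner diameter, tan band, mouth open 92 mm above the bench, on a bolted-down steel plate 130 x 130 x 12 mm. Origin: centre of the plate's underside, on the bench; z up. Two black screw ears, 24 mm wide, reach 64 mm from the middle along its x and -x, flush with the mouth.
- piston (a joint): How far (m) the sprung cup is pushed down into the housing: 0 = fully up, hard stop at 0.014. The preloaded spring gives from about 4 N, then 1 N per mm: force on the cup in N = 4.2 + 1000 x value; slight damping. 0.007 to 0.008 is the wanted hold. The cover's own weight (about 2 N) does not move it but counts in the force.
- piston_rim (a point): Centre of the upper rim of the sprung cup: upright in the middle of the housing, 68 mm outer, 46 mm inner diameter, 18 mm deep inside. At rest its rim stands 14 mm above the housing's mouth (106 mm above the bench): upper 7 mm bare aluminium, lower 7 mm yellow. It moves only straight up and down.
- cover: Loose aluminium cover, about 0.22 kg, lying on its spigot. Origin: centre of the spigot's underside; z up. Spigot 40 mm diameter, 6 mm high, chamfered; flange 80 mm diameter, z = 6 to 14 mm, with two ears 22 mm wide to 62 mm from the middle along x and -x; blue grip bar on top, 50 mm along x, 22 mm thick along y, z = 14 to 48 mm, to grip across from above. Same after a half turn.
- cover_seat (a point): Middle of the cover at the level of the flange's underside (6 mm above the cover's origin): the face that sits on the cup's rim.
- bottle: Bystander: white plastic bottle with red cap, 44 mm diameter, 95 mm high; origin at the centre of its underside.
- wrench: Bystander: steel wrench, 190 mm long along its x, lying on the bench; origin at its middle.
- bin: Bystander: empty yellow plastic bin, 100 x 150 x 60 mm high; origin at the centre of its underside.
- reel: Bystander: bright green plastic reel lying flat, 90 mm diameter, 25 mm high; origin at the centre of its underside.
Mind the look-alikes: they are no part of the job. Several things look just like the cover: the one meant starts farthest to the robot's left.

How it is judged (in metres and radians):
On the way, in this order (a step that is already met when the one before it is completed fails the run):
1. the cover sits on the cup's rim, centred, level and with its ears over the housing's ears (horizontal distance between cover_seat and piston_rim below 0.005 m and angle between cover's own z axis and vertical below 0.06 rad and angle between the x axis of cover and the x axis of housing, either way round below 0.12 rad and contact force between cover and housing above 0.3 N), for 0.02 s.
2. the cover is pressed steadily on the cup with 8 to 16 N for 2 s (horizontal distance between cover_seat and piston_rim below 0.005 m and angle between cover's own z axis and vertical below 0.06 rad and angle between the x axis of cover and the x axis of housing, either way round below 0.12 rad and contact force between cover and housing between 8 and 16 N and value of joint piston between 0.003 and 0.011 m and (contact force between cover and the fingers above 1 N or contact force between cover and the arm above 1 N)), for 2 s.
At the end, for the whole second after the job is handed in: The robot is still holding the cover down on the sprung cup with 8 to 16 N (cup 3 to 11 mm down), at rest, centred within 5 mm, level within 0.06 rad, ears in line with the housing's ears within 0.12 rad; the bystanders are within 30 mm of where they were (all of step 2 and linear speed of cover below 0.01 m/s and distance of each of bottle, wrench, bin, reel from where it was at the start of the episode below 0.03 m); the arm keeps its last pose, push and grip.
It fails at once if the spring cup is driven down to its stop (value of joint piston above 0.0132 m).
It fails at once if a bystander is shoved or knocked over (distance of any of bottle, wrench, bin, reel from where it was at the start of the episode above 0.03 m or angle between bottle's own z axis and vertical above 0.5 rad).
It also fails if it takes over 51 s, if anything falls off the work surface, if the arm or the gripper's body presses on something with over 40 N, if the wrist force passes 120 N, or if a joint passes its speed limit or range.

## Working session

There is one attempt and no reset: what is moved stays moved. The work goes in short steps, Python scripts to look and compute and a tool call to move; the robot and the scene stay as the last step left them, time stands still between calls to the robot, and variables do not carry over. Pictures are saved under pics/ and viewed, about 8 in all and at most 12, crops included, and the job is handed in when it is done.

Besides the shell and the picture viewer there is one more tool, called after ">>>" as a command line: name --argument value ..., lists and objects as JSON in quotes. play_rows: Moves the arm, as the interface text tells. Its arguments: {"type":"object","properties":{"dr":{"type":"array","items":{"type":"array","items":{"type":"number"}}},"xyz":{"type":"array","items":{"type":"array","items":{"type":"number"}}},"grip":{"type":"array","items":{"type":"number"}},"grip_force":{"type":"number"}},"required":["dr","xyz","grip"]}

```bash
mkdir -p pics; ls
python3 - <<'E'
from plant import robot
import cv2,numpy as np
s=robot.get_state(); print(s)
ims=[]
for n in ["scene","top"]:
    p=robot.camera(n); cv2.imwrite(f"pics/{n}1.png",p["color"]); np.savez(f"{n}1.npz",**{k:v for k,v in p.items()})
    for th in ["cover","cover_seat","housing","piston_rim","bottle","wrench","bin","reel"]:
        print(n,th,[(np.round(d["position"],3).tolist(),round(d["p"],2), [int(v) for v in (lambda c:(p["mtx"]@c/c[2])[:2])(p["R"]@np.array(d["position"])+p["t"])]) for d in robot.mark_of(th,p)])
print(robot.hold_point_z)
E
```

```text
pics
{'t': 0.0, 'joints': array([-7.16096026e+01,  6.67265032e+00,  8.26366428e+01, -2.12187209e-03,
        9.07577180e+01, -2.16394444e+00]), 'dq': array([-0.06045729,  0.01615255, -0.00802246,  0.06368896, -0.03224773,
        0.02922306]), 'effort': array([ 4.95732766e-04, -7.31993151e+01, -6.32494640e+01, -8.77473667e-05,
        6.34217751e-03,  3.61363035e-06]), 'tcp_pos': array([ 0.23692651, -0.63183345,  0.23056981]), 'tcp_rot': array([[ 3.51094930e-01, -9.36339782e-01, -4.04125149e-04],
       [-9.36339138e-01, -3.51095163e-01,  1.09815085e-03],
       [-1.17012872e-03, -7.15700397e-06, -9.99999315e-01]]), 'ft_force': array([-0.50736913,  0.47788603,  0.1891654 ]), 'moment': array([ 0.0119015 , -0.03315624,  0.01509544]), 'gripper_width': 0.08541970002819828}
scene cover [([0.763, -0.084, 0.001], 0.88, [247, 267]), ([0.52, 0.222, -0.002], 0.61, [309, 179]), ([0.332, -0.086, 0.003], 0.58, [205, 161])]
scene cover_seat [([0.515, 0.22, 0.006], 0.8, [308, 177]), ([0.765, -0.085, 0.008], 0.68, [247, 266]), ([0.327, -0.08, 0.006], 0.66, [206, 159]), ([0.373, 0.118, 0.003], 0.62, 
[... 541 characters left out ...]
[0.334, -0.078, -0.005], 0.56, [276, 271])]
top cover_seat [([0.378, 0.117, 0.008], 0.96, [201, 253]), ([0.763, -0.084, -0.0], 0.82, [279, 113]), ([0.33, -0.084, 0.005], 0.81, [279, 273]), ([0.515, 0.224, 0.01], 0.73, [161, 199]), ([0.516, -0.407, -0.002], 0.46, [400, 204])]
top housing [([0.521, -0.187, -0.0], 0.77, [318, 200])]
top piston_rim [([0.522, -0.19, 0.105], 0.61, [326, 193])]
top bottle [([0.722, 0.048, -0.003], 0.59, [231, 126])]
top wrench [([0.585, 0.006, 0.001], 0.59, [245, 175]), ([0.516, 0.22, 0.004], 0.3, [164, 199])]
top bin [([0.597, 0.415, -0.003], 0.62, [92, 168])]
top reel [([0.516, -0.407, -0.001], 0.85, [400, 204]), ([0.521, -0.188, 0.001], 0.29, [318, 200])]
0.0187
```

View pics/top1.png

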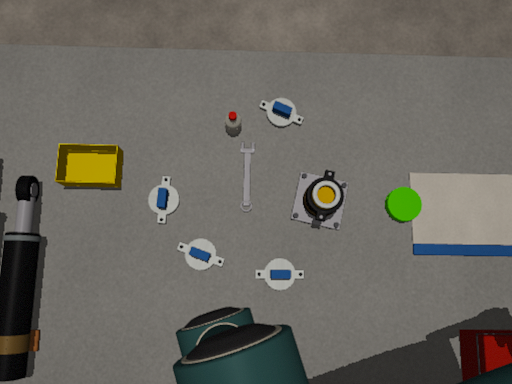

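View pics/scene1.png

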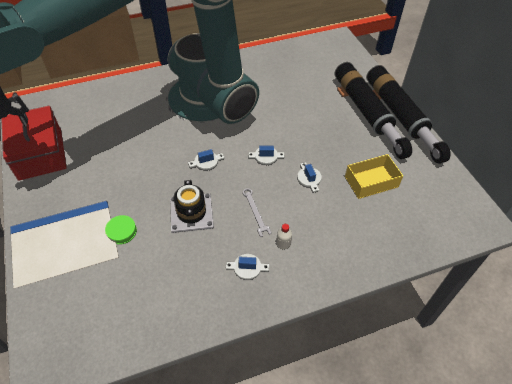

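```bash
cat > h.py <<'E'
from plant import robot
import cv2,numpy as np
def cloud(p,s=None):
    z=p["range_z"]; h,w=z.shape; u,v=np.meshgrid(np.arange(w),np.arange(h)); K=p["mtx"]
    c=np.stack([(u-K[0,2])/K[0,0]*z,(v-K[1,2])/K[1,1]*z,z],-1)
    if "mount" in p:
        M=p["mount"]; t=c@M[:3,:3].T+M[:3,3]; X=t@s["tcp_rot"].T+s["tcp_pos"]
    else: X=(c-p["t"])@p["R"]
    X[z<=0]=np.nan; return X
def axis(P):
    m=P.mean(0); w,V=np.linalg.eigh(np.cov((P-m).T)); a=V[:,-1]; return m,np.degrees(np.arctan2(a[1],a[0])),np.sqrt(w)
def sel(X,c,r0,r1,z0,z1):
    d=np.hypot(X[...,0]-c[0],X[...,1]-c[1]); return (d>r0)&(d<r1)&(X[...,2]>z0)&(X[...,2]<z1)
def local(s,target):  # world point -> tool shift cm
    return (np.array(target)-s["tcp_pos"])@s["tcp_rot"]*100
E
python3 - <<'E'
from h import *
for n in ["top","scene"]:
    p=dict(np.load(n+"1.npz")); X=cloud(p); c=(.517,.221)
    for nm,c,r0,r1,z0,z1 in [("bar",(.517,.221),0,.05,.04,.055),("cover",(.517,.221),0,.07,.008,.06),("hous ears",(.522,-.189),.05,.07,.08,.1),("hmouth",(.522,-.189),.0,.07,.08,.12)]:
        m=sel(X,c,r0,r1,z0,z1); print(n,nm,m.sum(),*([] if m.sum()<4 else axis(X[m][:,:2])), np.median(X[m][:,2]) if m.sum() else '')
s=robot.get_state(); R=s["tcp_rot"]; print(np.degrees(np.arctan2(R[1,0],R[0,0])), local(s,(.517,.221,.25)))
E
```

```text
top bar 178 [0.51553217 0.21846391] 175.8076026102415 [0.00653392 0.01457232] 0.04759422541227701
top cover 879 [0.5141366  0.21725042] 175.73405181600475 [0.01825925 0.02755181] 0.015176515090610191
top hous ears 124 [ 0.51819532 -0.18754369] 167.7984997115494 [0.00722953 0.05704068] 0.09196107312589578
top hmouth 1218 [ 0.52060412 -0.18811153] 166.6738737489249 [0.0215259  0.02916839] 0.09242041021215075
scene bar 91 [0.5208766  0.21907362] 175.8210832413496 [0.00663714 0.01565207] 0.04818235007368479
scene cover 454 [0.52461703 0.21624367] -177.7959818717143 [0.01790708 0.02650886] 0.016462439268802666
scene hous ears 79 [ 0.54165317 -0.19098363] 168.2598002201435 [0.00706885 0.05576439] 0.09178474907921802
scene hmouth 720 [ 0.53030262 -0.18889881] 168.46967734104172 [0.02196838 0.02937114] 0.09353897324413812
-69.44117272489402 [-70.03721343 -56.16856182  -1.86936811]
```

>>> play_rows --dr '[[0,0,0.1],[0,0,0.2],[0,0,0.3],[0,0,0.433],[0,0,0.433],[0,0,0.433],[0,0,0.433],[0,0,0.433],[0,0,0.433],[0,0,0.433],[0,0,0.433],[0,0,0.433]]' --xyz '[[-69.8,-56.2,-2],[-69.8,-56.2,-2],[-69.8,-56.2,-2],[-69.8,-56.2,-2],[-69.8,-56.2,-2],[-69.8,-56.2,-2],[-69.8,-56.2,-2],[-69.8,-56.2,-2],[-69.8,-56.2,-2],[-69.8,-56.2,-2],[-69.8,-56.2,-2],[-69.8,-56.2,-2]]' --grip '[100,100,100,100,100,100,100,100,100,100,100,100]'

```text
t: 2.1
tcp_pos: [0.4253, -0.0604, 0.2452]
tcp_rot: [[-0.074, -0.997, 0.001], [-0.997, 0.074, -0.0], [0.0, -0.001, -1.0]]
ft_force: [1.3, -0.2, 0.6]
gripper_width: 0.0856
```

>>> play_rows --dr '[[0,0,0],[0,0,0],[0,0,0],[0,0,0],[0,0,0],[0,0,0],[0,0,0],[0,0,0],[0,0,0],[0,0,0]]' --xyz '[[-28,-7.0,0],[-28,-7.0,0],[-28,-7.0,0],[-28,-7.0,0],[-28,-7.0,0],[-28,-7.0,0],[-28,-7.0,0],[-28,-7.0,0],[-28,-7.0,0],[-28,-7.0,0]]' --grip '[100,100,100,100,100,100,100,100,100,100]'

```text
t: 3.1
tcp_pos: [0.5157, 0.2106, 0.2451]
tcp_rot: [[-0.075, -0.997, 0.001], [-0.997, 0.075, 0.0], [-0.0, -0.001, -1.0]]
ft_force: [1.3, -0.3, -0.5]
gripper_width: 0.0855
```

Run:
```python
from h import *
s=robot.get_state(); p=robot.camera("wrist"); cv2.imwrite("pics/w1.png",p["color"]); X=cloud(p,s)
print(s["tcp_pos"],s["ft_force"],p["mount"].round(3),p["range_z"].min(),p["range_z"].max())
print([(d["position"],d["p"]) for d in robot.mark_of("cover",p)])
c=(.517,.219)
for nm,r0,r1,z0,z1 in [("bar",0,.05,.04,.056),("cover",0,.07,.008,.06),("bench",.07,.1,-.02,.006)]:
    m=sel(X,c,r0,r1,z0,z1); print(nm,m.sum(),*([] if m.sum()<4 else axis(X[m][:,:2])), np.median(X[m][:,2]) if m.sum() else '')
m=sel(X,c,0,.05,.04,.056); print(cv2.minAreaRect(X[m][:,:2].astype(np.float32)*1000))
```

```text
[0.51568587 0.21061778 0.24505615] [ 1.30358565 -0.31804286 -0.54741114] [[ 1.    -0.     0.001 -0.001]
 [-0.     0.955  0.295 -0.075]
 [-0.001 -0.295  0.955 -0.143]
 [ 0.     0.     0.     1.   ]] 0.0 0.5026553
[([0.3799, 0.1181, -0.0053], 0.86), ([0.5165, 0.2199, 0.0002], 0.7), ([0.3277, -0.0839, -0.0021], 0.64)]
bar 853 [0.51747091 0.22168476] 176.97118598009868 [0.00630637 0.01449641] 0.04828498053381053
cover 3880 [0.52021991 0.22131569] 176.76890021411637 [0.01829743 0.02701774] 0.014680604645933779
bench 9844 [0.52535143 0.21830565] 82.19721759714334 [0.0606159  0.06090947] 0.00040570322073278653
((516.9110107421875, 221.8380126953125), (21.995014190673828, 49.80297088623047), 86.4043197631836)
```

View pics/w1.png

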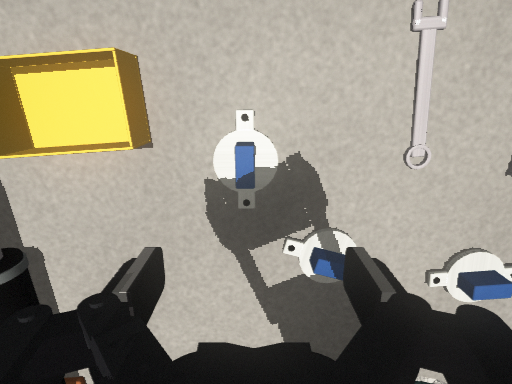

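>>> play_rows --dr '[[0,0,-0.018],[0,0,-0.018],[0,0,-0.018],[0,0,-0.018],[0,0,-0.018],[0,0,-0.018],[0,0,-0.018]]' --xyz '[[-1.1,-0.05,4],[-1.1,-0.05,8],[-1.1,-0.05,12],[-1.1,-0.05,16],[-1.1,-0.05,17],[-1.1,-0.05,17],[-1.1,-0.05,17]]' --grip '[100,100,100,100,100,100,100]'

```text
t: 3.9
tcp_pos: [0.518, 0.2227, 0.0769]
tcp_rot: [[-0.057, -0.998, 0.002], [-0.998, 0.057, 0.001], [-0.001, -0.002, -1.0]]
ft_force: [0.4, 0.8, 0.6]
gripper_width: 0.0855
```

Run:
```python
from h import *
s=robot.get_state(); p=robot.camera("wrist"); cv2.imwrite("pics/w2.png",p["color"]); X=cloud(p,s)
R=s["tcp_rot"];print(s["tcp_pos"],s["ft_force"],np.degrees(np.arctan2(R[1,0],R[0,0])),R[:,2])
c=(.517,.222)
m=sel(X,c,0,.04,.044,.056); print(m.sum(),axis(X[m][:,:2]),np.median(X[m][:,2]),cv2.minAreaRect(X[m][:,:2].astype(np.float32)*1000))
print(local(s,(.517,.222,.0185)))
```

```text
[0.5179966  0.22266722 0.07694565] [0.39122899 0.83817016 0.64114833] -93.2392026603826 [ 2.18512426e-03  8.60765054e-04 -9.99997242e-01]
2734 (array([0.51844793, 0.22177041]), np.float64(176.10519727549078), array([0.006237  , 0.01445922])) 0.04827089615342157 ((517.036376953125, 221.66799926757812), (21.705026626586914, 50.04058074951172), 86.07465362548828)
[0.07799135 0.10819626 5.84427332]
```

>>> play_rows --dr '[[0,0,0.008],[0,0,0.008],[0,0,0.008],[0,0,0.008],[0,0,0.008],[0,0,0.008],[0,0,0.008],[0,0,0.008],[0,0,0.008],[0,0,0.008],[0,0,0.008]]' --xyz '[[0.07,0.1,3],[0.07,0.1,5],[0.07,0.1,5.7],[0.07,0.1,5.7],[0.07,0.1,5.7],[0.07,0.1,5.7],[0.07,0.1,5.7],[0.07,0.1,5.7],[0.07,0.1,5.7],[0.07,0.1,5.7],[0.07,0.1,5.7]]' --grip '[100,100,100,60,0,0,0,0,0,0,0]' --grip_force 60

```text
t: 5.05
tcp_pos: [0.5166, 0.2221, 0.0187]
tcp_rot: [[-0.064, -0.998, 0.001], [-0.998, 0.064, 0.0], [-0.001, -0.001, -1.0]]
ft_force: [-0.5, -1.1, 6.3]
gripper_width: 0.0212
```

>>> play_rows --dr '[[0,0,0],[0,0,0],[0,0,0],[0,0,0.05],[0,0,0.1],[0,0,0.145],[0,0,0.145],[0,0,0.145],[0,0,0.145],[0,0,0.145],[0,0,0.145],[0,0,0.145]]' --xyz '[[0,0,-2],[0,0,-7],[0,0,-12],[0,0,-17],[3,1,-21],[7,2,-23],[11,2,-23],[15.5,3,-23],[20,4,-23],[24.5,5,-23],[29,6,-23],[33.5,7,-23]]' --grip '[0,0,0,0,0,0,0,0,0,0,0,0]'

```text
t: 6.25
tcp_pos: [0.4236, -0.1094, 0.2479]
tcp_rot: [[-0.207, -0.978, 0.0], [-0.978, 0.207, -0.0], [0.0, -0.001, -1.0]]
ft_force: [1.6, -0.6, -2.4]
gripper_width: 0.0211
```

>>> play_rows --dr '[[0,0,0],[0,0,0],[0,0,0],[0,0,0],[0,0,0],[0,0,0]]' --xyz '[[3,-0.4,0],[6,-0.9,0],[7,-1.2,0],[7,-1.2,0],[7,-1.2,0],[7,-1.2,0]]' --grip '[0,0,0,0,0,0]'

```text
t: 6.85
tcp_pos: [0.422, -0.178, 0.2477]
tcp_rot: [[-0.207, -0.978, 0.0], [-0.978, 0.207, 0.0], [-0.0, -0.0, -1.0]]
ft_force: [-0.7, 0.9, -2.2]
gripper_width: 0.0208
```

```bash
cat > hh.py <<'E'
from h import *
def circ(P,n=300):
    P=P-0; best=(0,None); rng=np.random.default_rng(0)
    A=np.c_[2*P,np.ones(len(P))]; x=np.linalg.lstsq(A,(P**2).sum(1),rcond=None)[0]
    for _ in range(8):
        r=np.sqrt(x[2]+x[:2]@x[:2]); e=np.abs(np.hypot(*(P-x[:2]).T)-r); k=e<=max(np.quantile(e,.8),.001)
        x=np.linalg.lstsq(A[k],(P[k]**2).sum(1),rcond=None)[0]
    return x[:2],np.sqrt(x[2]+x[:2]@x[:2])
E
python3 - <<'E'
from hh import *
s=robot.get_state(); R=s["tcp_rot"]
print(s["t"],s["tcp_pos"],s["ft_force"],np.degrees(np.arctan2(R[1,0],R[0,0])),R[:,2])
c=(.521,-.189)
for n in ["wrist","top","scene"]:
    p=robot.camera(n); cv2.imwrite(f"pics/{n}3.png",p["color"]); X=cloud(p,s)
    np.savez(f"{n}3.npz",X=X,color=p["color"])
    print(n,[(d["position"],d["p"]) for t in ["housing","piston_rim"] for d in robot.mark_of(t,p)][:3])
    m=sel(X,c,.05,.068,.086,.097); 
    if m.sum()>5: print(" ears",m.sum(),axis(X[m][:,:2]),cv2.minAreaRect(X[m][:,:2].astype(np.float32)*1000))
    m=sel(X,c,0,.04,.101,.112); print(" rim",m.sum(),X[m].mean(0),cv2.minEnclosingCircle(X[m][:,:2].astype(np.float32)*1000))
    m=sel(X,c,.038,.07,.088,.096); print(" mouth",m.sum(),cv2.minAreaRect(X[m][:,:2].astype(np.float32)*1000))
E
```

```text
6.85 [ 0.42204524 -0.1779689   0.24774342] [-0.71057791  0.90198816 -2.21871746] -101.91916195605208 [ 1.14848408e-04  1.75732375e-04 -9.99999978e-01]
wrist [([0.5255, -0.1905, -0.0029], 0.75), ([0.5185, -0.1882, 0.1064], 0.84)]
 ears 251 (array([ 0.5631923 , -0.19413434]), np.float64(162.2536663259884), array([0.00680767, 0.031307  ])) ((518.613037109375, -185.87767028808594), (23.24809455871582, 116.92841339111328), 77.93057250976562)
 rim 2850 [ 0.5241473  -0.18728735  0.10622733] ((522.657470703125, -187.13064575195312), 33.91189193725586)
 mouth 3115 ((522.9724731445312, -184.47601318359375), (93.9566879272461, 95.86824035644531), 29.233482360839844)
top [([0.5229, -0.1875, 0.0038], 0.79), ([0.5208, -0.188, 0.1079], 0.26), ([0.5225, -0.1885, 0.1063], 0.81)]
 ears 59 (array([ 0.57686831, -0.20004609]), np.float64(79.81135544748169), array([0.00459034, 0.00677081])) ((577.0184936523438, -200.40664672851562), (22.351459503173828, 14.746783256530762), 78.44844055175781)
 rim 151 [ 0.52851327 -0.17067039  0.10611072] ((523.401611328125, -182.66098022460938), 32.90934753417969)
 mouth 231 ((537.5585327148438, -172.06846618652344), (47.60420227050781, 109.37483215332031), 69.30915832519531)
scene [([0.5186, -0.1938, 0.0003], 0.75), ([0.5215, -0.1891, 0.1087], 0.6)]
 ears 69 (array([ 0.5419428 , -0.19086013]), np.float64(168.5377698077621), array([0.00783906, 0.05519058])) ((525.4539184570312, -179.61831665039062), (39.27439880371094, 130.03457641601562), 76.88813781738281)
 rim 199 [ 0.52489366 -0.18805196  0.10652922] ((523.3430786132812, -187.61497497558594), 35.700862884521484)
 mouth 226 ((522.7373046875, -188.6971435546875), (92.22129821777344, 114.91104125976562), 41.32120895385742)
```

View pics/wrist3.png

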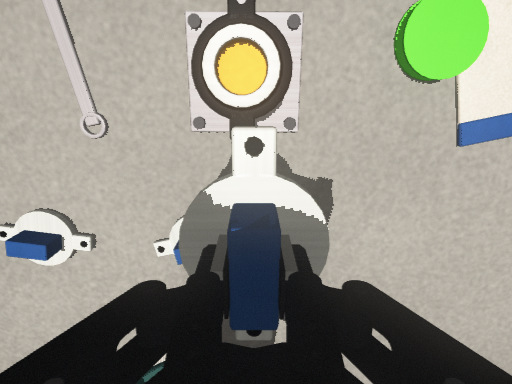

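Run:
```python
from hh import *
s=robot.get_state();R=s["tcp_rot"]
d=np.load("wrist3.npz");X=d["X"];col=d["color"].astype(int)
T=(X-s["tcp_pos"])@R*1000
blue=(col[...,0]>col[...,2]+40)&(np.abs(T[...,0])<15)&(np.abs(T[...,1])<45)
b=T[blue]; print("blue z",np.percentile(b[:,2],[2,10,50,90]))
zt=np.percentile(b[:,2],30); m=blue&(np.abs(T[...,2]-zt)<3)
print("bar top",m.sum(),cv2.minAreaRect(T[m][:,:2].astype(np.float32)),T[m].mean(0))
# flange+ear
f=(~blue)&(np.abs(T[...,0])<50)&(T[...,1]<10)&(T[...,1]>-75)&(np.abs(T[...,2]-2)<8)&(col.min(-1)>40)
P=T[f]; print(f.sum(),np.percentile(P[:,2],[5,50,95]),P[:,1].min())
A=np.c_[P[:,:2],np.ones(len(P))]; k=np.ones(len(P),bool)
for _ in range(6):
    x=np.linalg.lstsq(A[k],P[k,2],rcond=None)[0]; k=np.abs(A@x-P[:,2])<1
print("plane",x,k.sum()); Q=P[k]
ear=Q[Q[:,1]<-43]; print("ear x",ear[:,0].min(),ear[:,0].max(),ear[:,0].mean(),"ymin",ear[:,1].min(),cv2.minAreaRect(ear[:,:2].astype(np.float32)))
rad=[]
for a in np.radians(np.r_[195:250:3,290:345:3]):
    u=np.array([np.cos(a),np.sin(a)]); n=np.array([-u[1],u[0]]); l=Q[(np.abs(Q[:,:2]@n)<1.2)&(Q[:,:2]@u>0)]
    if len(l): rad.append(u*(l[:,:2]@u).max())
print("flange",circ(np.array(rad)),len(rad))
```

```text
blue z [-30.74949088 -30.37395473 -29.64984939 -28.91900314]
bar top 676 ((-2.2725672721862793, -0.7586860656738281), (48.594322204589844, 18.630462646484375), 89.01087951660156) [ -4.03964302   7.89184551 -29.63740311]
9661 [3.10646571 4.34869461 5.50973384] -62.122950101559226
plane [-2.55518565e-04 -2.13605159e-03  4.30813731e+00] 8212
ear x -12.526530755650642 9.04015132556657 -1.6798788755564258 ymin -61.8889009807486 ((-1.7307672500610352, -52.45458221435547), (18.83127784729004, 21.568822860717773), 89.72024536132812)
flange (array([-1.66025258, -0.15198058]), np.float64(39.70341320212767)) 38
```

>>> play_rows --dr '[[0,0,0],[0,0,0],[0,0,0],[0,0,0],[0,0,0],[0,0,0],[0,0,0],[0,0,0],[0,0,0],[0,0,0]]' --xyz '[[-0.3,-3,0],[-0.6,-6,0],[-0.9,-9,0],[-1,-10,2],[-1,-10,5],[-1,-10,8],[-1,-10,9.8],[-1,-10,9.8],[-1,-10,9.8],[-1,-10,9.8]]' --grip '[0,0,0,0,0,0,0,0,0,0]'

```text
t: 8.3
tcp_pos: [0.5223, -0.1901, 0.1513]
tcp_rot: [[-0.208, -0.978, 0.002], [-0.978, 0.208, -0.001], [0.0, -0.002, -1.0]]
ft_force: [0.9, 0.4, -2.0]
gripper_width: 0.0207
```

```bash
python3 - <<'E'
from h import *
s=robot.get_state(); R=s["tcp_rot"]
print(s["t"],s["tcp_pos"],s["ft_force"],np.degrees(np.arctan2(R[1,0],R[0,0])),R[:,2],local(s,(.5224,-.1888,.1185)))
p=robot.camera("wrist"); q=robot.camera("scene")
cv2.imwrite("pics/w4.png",np.hstack([p["color"],q["color"][100:292,90:290].repeat(2,0).repeat(2,1)])[:, :800+112])
E
python3 -c "
import cv2;i=cv2.imread('pics/w4.png');cv2.imwrite('pics/w4b.png',cv2.resize(i,None,fx=.85,fy=.85))"
```

```text
8.3 [ 0.52233467 -0.1901312   0.15134055] [ 0.90907961  0.4130566  -2.03334367] -101.98883193450582 [ 1.87100055e-03 -7.61901929e-04 -9.99997959e-01] [-0.13274518  0.02779124  3.28395935]
```

View pics/w4b.png

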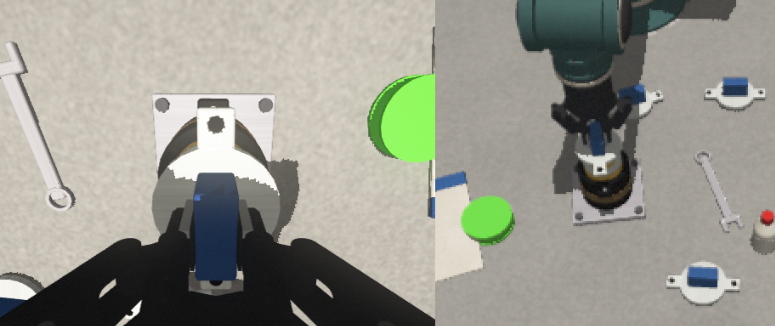

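The wrist half (left) shows the cover's ear at about (215,125) over the housing's ear. The scene half shows the cover above the cup at about (603,165). I correct 1.3 mm sideways and descend.

>>> play_rows --dr '[[0,0,0],[0,0,0],[0,0,0],[0,0,0],[0,0,0],[0,0,0],[0,0,0],[0,0,0]]' --xyz '[[-0.13,0.03,0.3],[-0.13,0.03,0.8],[-0.13,0.03,1.3],[-0.13,0.03,1.8],[-0.13,0.03,2.3],[-0.13,0.03,2.7],[-0.13,0.03,2.9],[-0.13,0.03,2.9]]' --grip '[0,0,0,0,0,0,0,0]'

```text
t: 9.2
tcp_pos: [0.5216, -0.1885, 0.1203]
tcp_rot: [[-0.208, -0.978, -0.0], [-0.978, 0.208, 0.0], [-0.0, 0.001, -1.0]]
ft_force: [-0.5, -0.3, -0.6]
gripper_width: 0.0213
```

>>> play_rows --dr '[[0,0,0],[0,0,0],[0,0,0],[0,0,0]]' --xyz '[[0,0,0.1],[0,0,0.2],[0,0,0.3],[0,0,0.3]]' --grip '[0,0,0,0]'

```text
t: 9.6
tcp_pos: [0.5219, -0.1886, 0.118]
tcp_rot: [[-0.208, -0.978, 0.0], [-0.978, 0.208, -0.0], [0.0, -0.0, -1.0]]
ft_force: [-1.4, -0.8, 3.8]
gripper_width: 0.0213
```

>>> play_rows --dr '[[0,0,0],[0,0,0],[0,0,0],[0,0,0],[0,0,0],[0,0,0],[0,0,0]]' --xyz '[[0,0,0.1],[0,0,0.2],[0,0,0.3],[0,0,0.4],[0,0,0.45],[0,0,0.45],[0,0,0.45]]' --grip '[0,0,0,0,0,0,0]'

```text
t: 10.3
tcp_pos: [0.5219, -0.1886, 0.1136]
tcp_rot: [[-0.208, -0.978, 0.001], [-0.978, 0.208, -0.0], [0.0, -0.001, -1.0]]
ft_force: [-3.3, 1.6, 7.9]
gripper_width: 0.0211
```

```bash
cat > chk.py <<'E'
from hh import *
import sys
for i in range(2):
    s=robot.get_state(); R=s["tcp_rot"]; p=robot.camera("wrist"); print(s["t"],s["tcp_pos"],s["ft_force"],s["moment"],R[:,2],np.abs(s["dq"]).max())
T=(cloud(p,s)-s["tcp_pos"])@R*1000; col=p["color"].astype(int)
f=(np.abs(T[...,0])<50)&(T[...,1]<-20)&(T[...,1]>-75)&(np.abs(T[...,2]-3)<8)&(col.min(-1)>40)
P=T[f];A=np.c_[P[:,:2],np.ones(len(P))]; k=np.ones(len(P),bool)
for _ in range(6):
    x=np.linalg.lstsq(A[k],P[k,2],rcond=None)[0]; k=np.abs(A@x-P[:,2])<1
print("flange plane in tool",x,"underside z",s["tcp_pos"][2]*1000-x[2]-8,"-> piston mm",106-(s["tcp_pos"][2]*1000-x[2]-8))
Q=P[k]; ear=Q[Q[:,1]<-43]; print("ear",cv2.minAreaRect(ear[:,:2].astype(np.float32)),ear[:,1].min())
q=robot.camera("scene"); cv2.imwrite(f"pics/s{sys.argv[1]}.png",cv2.resize(q["color"][140:250,120:260],None,fx=4,fy=4,interpolation=cv2.INTER_CUBIC))
E
python3 chk.py 5
```

```text
10.3 [ 0.52188587 -0.18862717  0.1136386 ] [-3.30377348  1.60165589  7.89823942] [0.14789811 0.38302866 0.05304927] [ 5.12880057e-04 -2.10406141e-04 -9.99999846e-01] 0.06908043458508929
10.35 [ 0.52191715 -0.18863364  0.1136762 ] [-3.71833673  0.91261557  7.76055464] [ 0.1618436   0.42354092 -0.00072702] [ 5.77109721e-04 -2.23185659e-04 -9.99999809e-01] 0.09960308423622224
flange plane in tool [-4.01926244e-04 -1.25831055e-03  4.34646958e+00] underside z 101.32973101906131 -> piston mm 4.670268980938687
ear ((-0.9131574630737305, -52.467430114746094), (21.67400360107422, 18.867839813232422), 0.2030477076768875) -61.93204421215433
```

>>> play_rows --dr '[[0,0,0],[0,0,0],[0,0,0],[0,0,0],[0,0,0],[0,0,0]]' --xyz '[[0,0,0.1],[0,0,0.2],[0,0,0.22],[0,0,0.22],[0,0,0.22],[0,0,0.22]]' --grip '[0,0,0,0,0,0]'

```text
t: 11.05
tcp_pos: [0.5219, -0.1886, 0.1116]
tcp_rot: [[-0.208, -0.978, 0.001], [-0.978, 0.208, -0.0], [0.0, -0.001, -1.0]]
ft_force: [-3.6, 1.0, 9.5]
gripper_width: 0.0212
```

```bash
python3 chk.py 6
```

```text
11.05 [ 0.52193215 -0.18861658  0.11164942] [-3.58898623  0.98553774  9.45972229] [0.22533888 0.5813961  0.00857721] [ 6.35899097e-04 -2.72781641e-04 -9.99999761e-01] 0.07981758620458215
11.1 [ 0.52194203 -0.18861357  0.11167854] [-3.67118238  1.64496348 10.11183255] [ 0.26684229  0.58019616 -0.04109206] [ 6.84033462e-04 -2.59021170e-04 -9.99999733e-01] 0.08008602905465664
flange plane in tool [-3.28640558e-05 -2.62838327e-03  4.34048912e+00] underside z 99.3380492265697 -> piston mm 6.661950773430306
ear ((-0.8356294631958008, -52.48545837402344), (18.8676700592041, 21.672311782836914), 89.88079833984375) -61.92758883109336
```

View pics/s6.png

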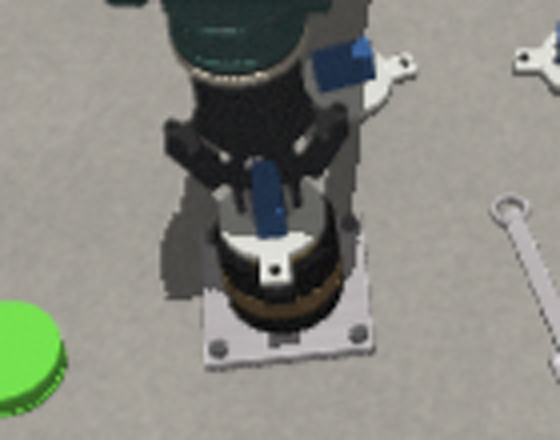

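Seated, ears aligned, and no yellow showing at (280,250). Now the hold.

>>> play_rows --dr '[[0,0,0],[0,0,0],[0,0,0],[0,0,0],[0,0,0],[0,0,0],[0,0,0],[0,0,0],[0,0,0],[0,0,0],[0,0,0],[0,0,0]]' --xyz '[[0,0,0.02],[0,0,0.02],[0,0,0.02],[0,0,0.02],[0,0,0.02],[0,0,0.02],[0,0,0.02],[0,0,0.02],[0,0,0.02],[0,0,0.02],[0,0,0.02],[0,0,0.02]]' --grip '[0,0,0,0,0,0,0,0,0,0,0,0]'

```text
t: 12.4
tcp_pos: [0.5219, -0.1886, 0.1115]
tcp_rot: [[-0.208, -0.978, 0.001], [-0.978, 0.208, -0.0], [0.0, -0.001, -1.0]]
ft_force: [-3.8, 1.2, 9.0]
gripper_width: 0.021
```

>>> play_rows --dr '[[0,0,0],[0,0,0],[0,0,0],[0,0,0],[0,0,0],[0,0,0],[0,0,0],[0,0,0],[0,0,0],[0,0,0],[0,0,0],[0,0,0]]' --xyz '[[0,0,0],[0,0,0],[0,0,0],[0,0,0],[0,0,0],[0,0,0],[0,0,0],[0,0,0],[0,0,0],[0,0,0],[0,0,0],[0,0,0]]' --grip '[0,0,0,0,0,0,0,0,0,0,0,0]'

```text
t: 13.6
tcp_pos: [0.5219, -0.1886, 0.1115]
tcp_rot: [[-0.208, -0.978, 0.001], [-0.978, 0.208, -0.0], [0.0, -0.001, -1.0]]
ft_force: [-4.4, 2.1, 9.0]
gripper_width: 0.0209
```

>>> play_rows --dr '[[0,0,0],[0,0,0],[0,0,0],[0,0,0],[0,0,0],[0,0,0],[0,0,0],[0,0,0],[0,0,0],[0,0,0],[0,0,0],[0,0,0]]' --xyz '[[0,0,0],[0,0,0],[0,0,0],[0,0,0],[0,0,0],[0,0,0],[0,0,0],[0,0,0],[0,0,0],[0,0,0],[0,0,0],[0,0,0]]' --grip '[0,0,0,0,0,0,0,0,0,0,0,0]'

```text
t: 14.8
tcp_pos: [0.5219, -0.1886, 0.1114]
tcp_rot: [[-0.208, -0.978, 0.001], [-0.978, 0.208, -0.0], [0.0, -0.001, -1.0]]
ft_force: [-3.2, 1.2, 9.4]
gripper_width: 0.0208
```

```bash
python3 chk.py 7
python3 - <<'E'
from h import *
for n in ["scene","top"]:
    p=robot.camera(n)
    for t in ["bottle","wrench","bin","reel"]: print(n,t,[(d["position"],d["p"]) for d in robot.mark_of(t,p)][:1])
E
```

```text
14.8 [ 0.52191555 -0.18863142  0.1114481 ] [-3.18343871  1.18440174  9.38432641] [0.23769042 0.61665544 0.01087847] [ 5.86734862e-04 -2.54772378e-04 -9.99999795e-01] 0.11141547633610954
14.85 [ 0.52194189 -0.18862281  0.11149174] [-2.97074671  0.69751056  8.95182293] [0.21532904 0.57760564 0.00718245] [ 6.82619250e-04 -2.87806810e-04 -9.99999726e-01] 0.06136208082410816
flange plane in tool [-1.03111973e-04 -1.54522023e-03  4.37401072e+00] underside z 99.11773029356071 -> piston mm 6.882269706439288
ear ((-0.8260889053344727, -52.485050201416016), (18.825551986694336, 21.597137451171875), 89.83269500732422) -61.91083885858086
scene bottle [([0.7251, 0.0459, 0.0001], 0.57)]
scene wrench [([0.583, 0.0011, -0.0036], 0.75)]
scene bin [([0.5985, 0.4114, -0.0036], 0.89)]
scene reel [([0.5162, -0.4066, 0.0017], 0.97)]
top bottle [([0.7215, 0.045, -0.0027], 0.88)]
top wrench [([0.5856, 0.0064, 0.0003], 0.8)]
top bin [([0.596, 0.4127, -0.0022], 0.63)]
top reel [([0.5124, -0.4082, -0.0009], 0.89)]
```

```bash
python3 -c "
from plant import robot
print(robot.close_job())"
```

```text
the job is handed in; nothing more can be done
None
```

I gripped the cover farthest to the robot's left and set it on the sprung cup with its ears in line with the housing's ears. I pressed it down, held it for about 3.7 s, and handed the job in at about 15 s while still holding it. The hand-in reports no verdict.

| Last check | Reading | Wanted |
|---|---|---|
| Cup pushed down | about 6.9 mm by geometry, 7.0 mm by wrist force | 7 to 8 mm for the hold (3 to 11 mm judged) |
| Force on the cup | about 11 N | about 12 N (8 to 16 N judged) |
| Tilt | under 0.003 rad | below 0.06 rad |
| Centring | about 1 mm | within 5 mm |
| Ears out of line | about 0.2° before lowering | within 0.12 rad (6.9°) |
| Bystanders | within about 5 mm of the first readings | within 30 mm |

- **Hold depth:** it is at the lower edge of the wanted 7 to 8 mm, or just under it, though well inside the judged limits.
- **Camera offset:** the wrist camera was about 1.7 mm off sideways. I corrected for this by comparing it with the gripped cover.
- **Side force:** a steady 3 to 4 N remained at the wrist. I put it down to friction at the rim or a light touch of the spigot, but did not check.

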